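Pass two ground blade bars through the bench demagnetiser with a push stick

ROBOT

A 6-joint arm with a two-finger parallel gripper is mounted at the origin on a cart in front of the work surface, level with it; the furniture and walls round the work are solid. World frame = base frame: x ahead of the robot, y to its left, z up, the work surface at z = 0. Lengths are in m, angles in rad, forces in N, time in s.
With the tool pointing down it reaches from about 0.425 to 0.95 m from the base axis. Payload 3.5 kg.
Tool frame: the origin (TCP) lies at the very end of the fingers, on their centre line; the grasp point (between the pads) lies 19 mm behind it (ctrl.grip_point_offset is the distance from the TCP to the grasp point, in m); z points along the fingers, y is the line along which they close (so a half turn about z gives the same grasp; the last joint's range is limited). The gripper opens to 85 mm and grips with 20 to 120 N. Pads are 22 mm wide; open, the fingers measure 114 mm over their backs; the gripper's body (76 mm by 85 mm) begins 54 mm behind the grasp point. The pads swing forward as they close: fully open they stand 13 mm farther back than shut.
Start: joints at [1.002, 0.286, 1.577, -0, 1.279, -0.15], TCP at [0.274, 0.617, 0.231] pointing down, gripper open.
Joint ranges: [-2.77, 2.77], [-0.9, 2.22], [0.21, 2.48], [-1.53, 4.67], [0.24, 2.81], [-2.84, 2.84]. Speed limits (rad/s): [2.79, 2.79, 3.14, 3.14, 3.14, 3.14].

INTERFACE

Orientations are given as a unit quaternion [x, y, z, w].
In Python, from plant import ctrl gives the robot as it stands. The module is installed in compiled form; this text tells all that it offers.
- The arm moves only by the shell command python3 -m pendant 'ROWS' [OPENING] [FORCE]. ROWS is JSON, a list of rows, each an object of numbers: "dx", "dy", "dz": the shift along the tool's x, y, z in cm; "twist": the turn about the tool's z in degrees. A call has 1 to 10 rows; each row is the pose to reach, as a shift and turn from the pose commanded when the call began, along the tool's axes at that moment; what a row does not reach only later rows make up. A row lasts 1/8 s, in which the tool goes at most 62.5 mm and 10.7 degrees, less where a joint would pass 70% of its speed; a pose out of reach is approached as far as the arm can. A call with a gripper value outside its range is refused whole. OPENING is the opening in per cent of the stroke, from 0 (shut) to 100 (fully open), set as the call begins (- or left out, the last holds). The fingers move at their own pace and stop on an object; FORCE is the grip in N (left out, the last holds). Time passes only in rows, so rows that repeat a pose let the fingers close. It gives the time, the measured TCP pose, the force, the opening and the grip force at its end, in the units of the state.
- ctrl.get_state(): the state, without advancing time (a new reading comes with each control period).
- ctrl.read_camera(name): name is "scene" or "top" or "wrist"; returns a dict with "img" (420x560x3 uint8, red, green, blue), "depth" (420x560 float32, m along the optical axis (not along the pixel's ray), 0 where there is no reading), "camera_matrix" (3x3 intrinsics, pixels), "xyz" and "rotation" of the camera in the world; the wrist camera has in their place "tool_from_camera" (4x4, takes a point from camera to tool coordinates, whose origin is the TCP and whose axes are the flange's). Camera axes: x right, y up, looking along -z (the intrinsics and any distortion apply to the point x, -y, -z); pixel columns grow to the right and rows downward; lengths in m; the calibration is good to about 2 mm. The wrist camera is an equidistant fisheye: a pixel r from the principal point sees the ray r / f radians off the axis. A picture is of the moment at which its call begins: read the wrist's pose just before it.
- ctrl.sign_off(): hands the job in; it is judged then, once.
The state is a dict: "time": time; "qpos": joint angles; "dq": joint speeds; "joint_efforts": joint torques, N m; "eef_pos": TCP position; "tcp_rot": TCP orientation; "contact_force": force on the tool from outside, world axes, zero at the start; "wrist_torque": the same for the moment, N m; "opening": opening from 0.0 (shut) to 1.0 (fully open); "finger_force": force on a finger pad.
Only numpy, scipy, OpenCV 4.12 (cv2) and the standard library are available. Lean on these libraries where they do the work, as an engineer would, in place of code of your own. Each camera call takes 0.05 s, during which the arm holds its last target. There are 200 camera calls.

TASK

The two ground blade bars are still magnetic from the grinding chuck. With the wooden push stick, not with your fingers, push each bar slowly (about 10 cm a second) under its orange flap and right through the running demagnetiser, until both lie on the outfeed tray wholly clear of the machine's exit, side by side with their trailing ends level. Then lay the stick flat on the bench top, and leave everything else where it lies.

Things in the scene. Friction and masses are not known exactly. Their poses are not given: they have to be found in the camera images.
- demagnetiser: bench tunnel demagnetiser, fixed: blue coil housing 250 mm across (its x) x 80 mm along the feed (its y) x 118 mm high, over a flat dark steel deck whose top is 8 mm above the bench. Origin on the bench under the tunnel's middle; work is fed toward its -y. White guide rails, 12 mm above the deck, run the deck's whole length and make two straight lanes (near, far), each 82 mm wide, open to the tunnel 22 mm high
- infeed (a point): middle of the deck's infeed end, at deck height: 244 mm from the machine's origin toward its +y. The end is open, with a rounded edge; nothing but bench lies before it
- entrance_near (a point): middle of the near lane (x = -45 mm of the machine) at the yellow entrance frame's face, deck height; y = +54 mm of the machine. An orange guard flap 78 mm wide hangs just inside, hinged along its top edge, its lower edge 4 mm above the deck; it swings freely inward when work is pushed against it and falls shut again
- entrance_far (a point): the same for the far lane (x = +45 mm, y = +54 mm of the machine), which has a flap of its own
- exit (a point): middle of the grey exit frame's face, at deck height (y = -44 mm of the machine). The outfeed tray beyond is the same deck with its two lanes, and ends in a lip 12 mm high at y = -269 mm
- bar_near: ground steel blade bar lying in the infeed of the near lane (x = -45 mm of the machine), 72 mm wide (its x) x 159 mm long (its y, along the lane) x 10 mm thick, 0.4 to 0.75 kg; origin at the centre of its underside. To be slid along, not gripped
- bar_far: ground steel blade bar lying in the infeed of the far lane (x = +45 mm of the machine), 72 mm wide (its x) x 156 mm long (its y, along the lane) x 10 mm thick, 0.4 to 0.75 kg; origin at the centre of its underside. To be slid along, not gripped
- tail_near (a point): trailing end of the near bar: middle of its end face on the side away from the tunnel (+79.5 mm along the bar's y, half its thickness up)
- tail_far (a point): trailing end of the far bar: middle of its end face on the side away from the tunnel (+78 mm along the bar's y, half its thickness up)
- push_stick: wooden push stick, 0.12 kg, lying flat on the bench: shaft 22 mm wide x 12 mm thick along its y, from y = +20 mm to a T-shaped nose 48 mm wide x 12 mm thick whose black rubber face is at y = -215 mm. A red upright grip block 26 mm wide (its x) x 36 mm (its y) rises over the origin to 74 mm above the underside; it is the part to hold, across its 26 mm, from above. Origin at the underside below the grip; z is up
- stick_nose (a point): middle of the push stick's rubber nose face (-215 mm along the stick's y, 6 mm above its underside)
- oil_stone: green dressing stone, 25 x 100 x 13 mm, lying on the bench (bystander); origin at the centre of its underside
- v_block: bright steel V block, 55 x 36 x 32 mm, standing on the bench (bystander); origin at the centre of its underside
- loupe: black magnifier barrel, 41 mm across, 36 mm high, standing on the bench (bystander); origin at the centre of its underside

How it is judged:
By the outcome, as a careful person would: the job done as asked, in the order asked, and still so for the second after the job is handed in, with the robot touching nothing.
It also fails if it takes over 58 s, if anything falls off the work surface, if the arm or the gripper's body presses on something with over 40 N, if the wrist force passes 120 N, or if a joint passes its speed limit or range.

## Working session

There is one attempt and no reset: what is moved stays moved. The work goes in short steps, Python scripts to look and compute and a shell command to move; the robot and the scene stay as the last step left them, time stands still between calls to the robot, and variables do not carry over. Pictures are saved under pics/ and viewed, at most 10 in all, crops included, and the job is handed in when it is done.

```bash
mkdir -p pics
cat > h.py <<'E'
import numpy as np,cv2
from plant import ctrl
def cam(n):
    c=ctrl.read_camera(n); np.savez(''+n+'.npz',**c); return c
def load(n): return dict(np.load(''+n+'.npz'))
def pt(c,u,v,z=None):
    """pixel -> world; on plane z if given else by depth"""
    K=c['camera_matrix'];d=np.array([(u-K[0,2])/K[0,0],-(v-K[1,2])/K[1,1],-1.])
    w=c['rotation']@d
    if z is None:
        s=c['depth'][int(round(v)),int(round(u))]
    else: s=(z-c['xyz'][2])/w[2]
    return c['xyz']+s*w
def save(n,im,s=1): cv2.imwrite('pics/'+n+'.png',cv2.resize(im,None,fx=s,fy=s,interpolation=cv2.INTER_CUBIC)[:,:,::-1])
E
python3 - <<'E'
from h import *
for n in('top','scene'):
    c=cam(n); save(n+'0',c['img'],1.4); print(n,c['xyz'],c['rotation'].tolist(),c['camera_matrix'].tolist(),[k for k in c])
s=ctrl.get_state();print(s)
E
```

```text
top [0.42268564 0.09019967 1.20420922] [-0.0370364123200078, 0.04129311333989764, 0.7091675170736597, -0.7028546191644055] [[391.8996269282319, 0.0, 279.24633235759313], [0.0, 391.8996269282319, 215.59326026600849], [0.0, 0.0, 1.0]] ['img', 'depth', 'camera_matrix', 'xyz', 'rotation']
scene [-0.09781865 -0.67456226  0.86952946] [0.4059165658681353, -0.14054740249231554, -0.3208945646081491, 0.8441000222790125] [[465.53333443346185, 0.0, 281.8436066921481], [0.0, 465.53333443346185, 203.6202143921171], [0.0, 0.0, 1.0]] ['img', 'depth', 'camera_matrix', 'xyz', 'rotation']
{'time': 0.1, 'qpos': array([ 1.00198064e+00,  2.87105999e-01,  1.57806658e+00, -5.26172894e-06,
        1.27863591e+00, -1.49994327e-01]), 'dq': array([ 0.00166501, -0.00173423, -0.00402878,  0.0003286 ,  0.00051086,
        0.00073631]), 'joint_efforts': array([ 5.14456442e-04, -4.07288969e+01, -2.93701583e+01, -2.23322863e-04,
        3.31581694e-03,  4.07020320e-05]), 'eef_pos': array([0.27414574, 0.61614562, 0.23004676]), 'tcp_rot': array([ 2.07882621e-01,  9.78153152e-01, -1.03801495e-03, -3.87316392e-04]), 'contact_force': array([0.25984912, 0.11895553, 0.69104291]), 'wrist_torque': array([-0.06824182,  0.02523135,  0.00012552]), 'finger_force': 0.0, 'opening': 0.9966071043082873}
```

View pics/top0.png

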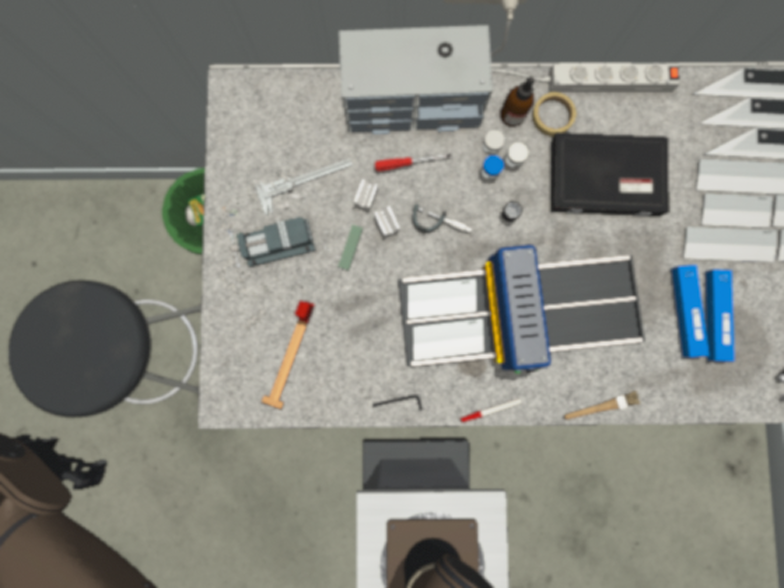

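View pics/scene0.png

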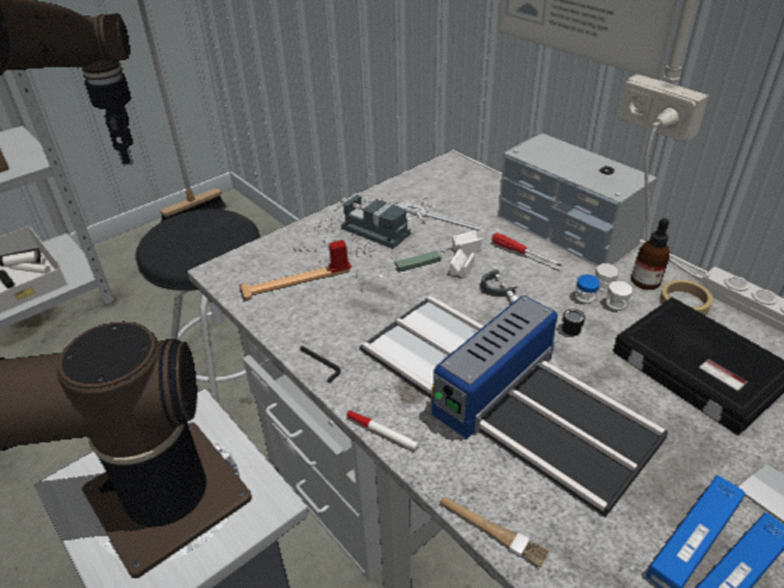

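```bash
sed -i "s/w=c\['rotation'\]@d/w=R.from_quat(c['rotation']).apply(d)/; s/^import numpy as np,cv2/import numpy as np,cv2\nfrom scipy.spatial.transform import Rotation as R/" h.py
python3 - <<'E'
from h import *
c=load('top'); im=c['img']
save('mach',im[168:273,276:471],4); 
save('stick',im[205:297,180:230],6)
E
```

```text
(no output)
```

View pics/mach.png

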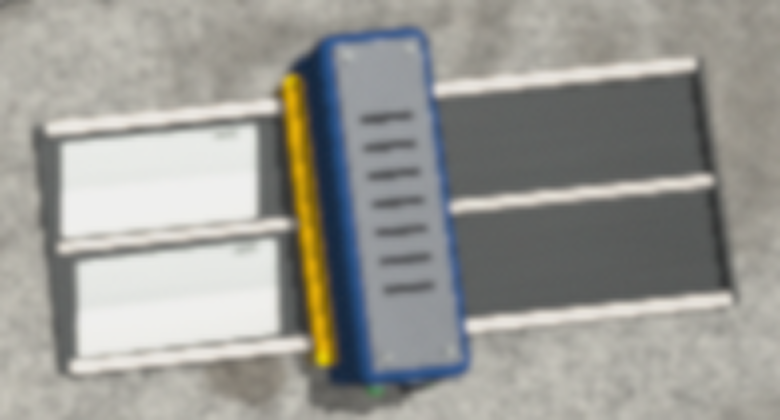

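View pics/stick.png

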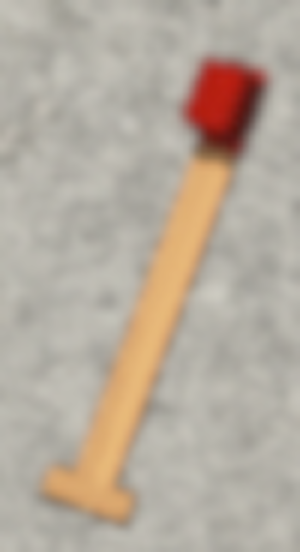

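Run:
```python
from h import *
np.set_printoptions(precision=4,suppress=True)
c=load('top')
m=lambda U,V,z:pt(c,276+(U+.5)/4-.5,168+(V+.5)/4-.5,z)[:2]
s=lambda U,V,z:pt(c,180+(U+.5)/6-.5,205+(V+.5)/6-.5,z)[:2]
for nm,ends in dict(mid=((60,247),(712,180)),far=((47,130),(694,65)),near=((70,367),(730,298))).items():
    a,b=[m(*e,.020) for e in ends]; d=a-b; print(nm,a,b,np.linalg.norm(d),'yaw',np.degrees(np.arctan2(-d[0],d[1])))
    if nm=='mid':
        u=d/np.linalg.norm(d); O=(a-244*u*.001+b+269*u*.001)/2; X=np.array([u[1],-u[0]]); print('O',O,X,u)
for nm,co in dict(tf=(63,189),tn=(78,307)).items():
    p=m(*co,.018);print(nm,p,'machine',(p-O)@X,(p-O)@u)
n=s(87,506,.009);a=s(214,155,.012);b=s(98,475,.012)
e=(a-b)/np.linalg.norm(a-b);print('nose',n,'dir y',e,'len',np.linalg.norm(a-n),'origin',n+.215*e)
for q in((205,62),(250,68),(238,137),(187,115),(219,95)):print(s(*q,.074))
q=R.from_quat(ctrl.get_state()['tcp_rot']);print(q.as_matrix())
# depth-based grip top
D=c['depth'];ys,xs=np.mgrid[205:240,205:235]
P=np.array([pt(c,x,y) for x,y in zip(xs.ravel(),ys.ravel())]);P=P[(P[:,2]>.062)&(P[:,2]<.09)];print(len(P),P.mean(0),P.min(0),P.max(0))
print('bench z',pt(c,200,270)[2])
```

```text
mid [0.5121 0.0484] [ 0.559  -0.4496] 0.5001387175752579 yaw 5.371200989219551
O [ 0.5344 -0.1882] [0.9956 0.0936] [-0.0936  0.9956]
far [0.6018 0.0572] [ 0.6481 -0.4409] 0.5002471456334698 yaw 5.312817523386007
near [0.4218 0.042 ] [ 0.469 -0.458] 0.5021660151840656 yaw 5.398093087011766
tf [0.5565 0.0455] machine 0.04393735760215704 0.23051783459206948
tn [0.4668 0.0353] machine -0.046418223395173264 0.2287724209759572
nose [0.3364 0.3401] dir y [ 0.9428 -0.3335] len 0.1860111018402824 origin [0.5391 0.2684]
[0.552  0.2727]
[0.5489 0.2509]
[0.5156 0.2565]
[0.5264 0.2811]
[0.536  0.2658]
[[-0.9136  0.4067 -0.0012]
 [ 0.4067  0.9136 -0.0019]
 [ 0.0003 -0.0022 -1.    ]]
110 [0.5353 0.2665 0.0733] [0.5169 0.2518 0.0639] [0.555  0.2841 0.0793]
bench z 0.014056115168564753
```

The top pictures show the machine yawed about 5.4° (crop: centre rail (60,247) to (712,180), bar tails (63,189) and (78,307)). They also show the stick with its grip at crop (219,95) and its nose at (87,506). The scene view confirms the bars lie in the left infeed and the area around the stick is free.

I'm moving above the grip with a half turn, to leave range for joint 6.

```bash
python3 -m pendant '[{"dx":-5,"dy":-3,"dz":1,"twist":10},{"dx":-10,"dy":-6,"dz":2,"twist":20},{"dx":-15,"dy":-9,"dz":3,"twist":30},{"dx":-20,"dy":-12,"dz":4,"twist":40},{"dx":-25,"dy":-14,"dz":5,"twist":50},{"dx":-30,"dy":-17,"dz":6,"twist":60},{"dx":-34,"dy":-19,"dz":7,"twist":70},{"dx":-38.1,"dy":-21.2,"dz":8,"twist":80},{"dx":-38.1,"dy":-21.2,"dz":8,"twist":90},{"dx":-38.1,"dy":-21.2,"dz":8,"twist":100}]' 100
python3 -m pendant '[{"twist":10},{"twist":20},{"twist":30},{"twist":40},{"twist":50},{"twist":60},{"twist":70},{"twist":75.5},{"twist":75.5}]'
python3 - <<'E'
from h import *
np.set_printoptions(precision=4,suppress=True)
s=ctrl.get_state();print(s['qpos'],s['eef_pos'],R.from_quat(s['tcp_rot']).as_matrix())
w=ctrl.read_camera('wrist');np.savez('wrist.npz',tp=s['eef_pos'],tr=s['tcp_rot'],**w);save('wrist1',w['img'],1.4);print(w['camera_matrix'],w['tool_from_camera'])
c=load('top')
m=lambda U,V,z:pt(c,276+(U+.5)/4-.5,168+(V+.5)/4-.5,z)[:2]
O=np.array([.5344,-.1882]);u=np.array([-.0936,.9956]);X=np.array([u[1],-u[0]])
for q in((330,40,.118),(372,377,.118),(425,30,.118),(467,370,.118),(258,218,.018),(280,333,.018),(41,130,.008),(65,370,.008),(724,180,.02)):
  p=m(*q)-O;print(q,p@X,p@u)
E
```

```text
time: 1.35
eef_pos: [0.5363, 0.267, 0.1504]
tcp_rot: [0.885, 0.466, -0.001, -0.0]
contact_force: [-0.2, 0.3, 0.9]
opening: 0.999
finger_force: 0.0
[0.2926 0.2007 1.8343 0.0001 1.1083 0.8934] [0.5363 0.267  0.1504] [[ 0.5653  0.8249 -0.0017]
 [ 0.8249 -0.5653 -0.0004]
 [-0.0013 -0.0012 -1.    ]]
[[325.1923   0.     282.9871]
 [  0.     325.1923 208.1595]
 [  0.       0.       1.    ]] [[ 0.0002  0.9522  0.3054  0.0783]
 [ 1.     -0.0005  0.0008 -0.0014]
 [ 0.001   0.3054 -0.9522 -0.1436]
 [ 0.      0.      0.      1.    ]]
(330, 40, 0.118) 0.11899090060713412 0.03669334399231339
(372, 377, 0.118) -0.11834537463296141 0.03738952113757742
(425, 30, 0.118) 0.11929236344756454 -0.03103605018946648
(467, 370, 0.118) -0.12033499680137898 -0.02846892741178763
(258, 218, 0.018) 0.006688005469780872 0.08534664919179548
(280, 333, 0.018) -0.08154159504044793 0.07926954459589067
(41, 130, 0.008) 0.09227897428659308 0.24209956486213755
(65, 370, 0.008) -0.0925024973824112 0.24324383122379323
(724, 180, 0.02) -0.0009502626653783425 -0.27164692071372787$[0]: bad value
```

View pics/wrist1.png

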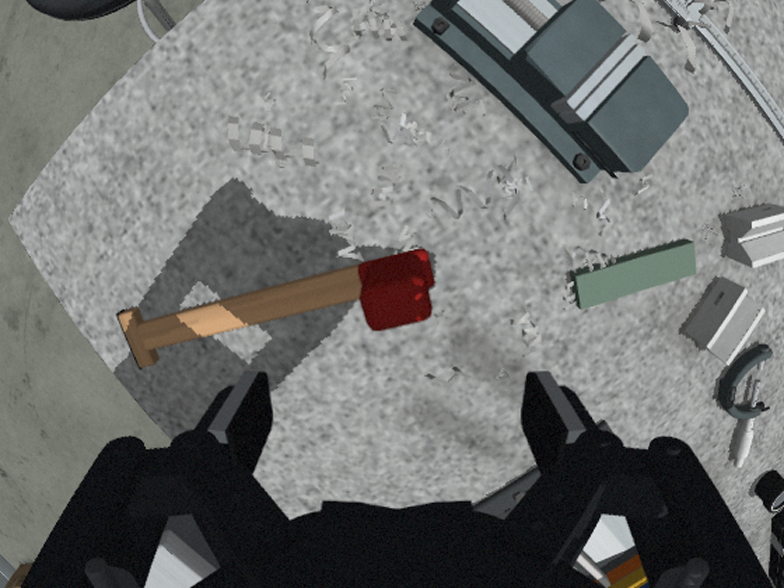

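```bash
python3 -m pendant '[{"dx":0,"dy":0,"dz":0,"twist":10},{"dx":0,"dy":0,"dz":0,"twist":20},{"dx":0,"dy":0,"dz":0,"twist":30},{"dx":0,"dy":0,"dz":0,"twist":40},{"dx":0,"dy":0,"dz":0,"twist":50},{"dx":0,"dy":0,"dz":0,"twist":60},{"dx":0,"dy":0,"dz":0,"twist":70},{"dx":0,"dy":0,"dz":0,"twist":75.5},{"dx":0,"dy":0,"dz":0,"twist":75.5}]'
cat >> h.py <<'E'
def wcam():
    s=ctrl.get_state();w=ctrl.read_camera('wrist');d=dict(w,tp=s['eef_pos'],tr=s['tcp_rot']);np.savez('wrist.npz',**d);return d
def wpt(w,u,v,z):
    K=w['camera_matrix'];a=np.array([u-K[0,2],v-K[1,2]]);r=np.hypot(*a);t=r/K[0,0]
    d=np.array([a[0]/r*np.sin(t),-a[1]/r*np.sin(t),-np.cos(t)])
    T=w['tool_from_camera'];q=R.from_quat(w['tr']);o=w['tp']+q.apply(T[:3,3]);k=q.apply(T[:3,:3]@d)
    return o+k*(z-o[2])/k[2]
E
python3 - <<'E'
from h import *
np.set_printoptions(precision=4,suppress=True)
w=load('wrist')
for q in((363,291),(428,280),(432,318),(372,330)):print(wpt(w,q[0]/1.4,q[1]/1.4,.074))
print('nose',wpt(w,122/1.4,313/1.4,.011),wpt(w,142/1.4,366/1.4,.011),'shaft',wpt(w,360/1.4,279/1.4,.012),wpt(w,150/1.4,334/1.4,.012))
w=wcam();save('wrist2',w['img'],1.4);print(w['tp'],R.from_quat(w['tr']).as_matrix(),ctrl.get_state()['qpos'])
E
```

```text
time: 2.52
eef_pos: [0.536, 0.2681, 0.1509]
tcp_rot: [0.986, -0.168, -0.0, 0.0]
contact_force: [0.4, 0.6, -0.3]
opening: 0.997
finger_force: 0.0
[0.5255 0.284  0.074 ]
[0.556  0.2703 0.074 ]
[0.5464 0.2519 0.074 ]
[0.5169 0.264  0.074 ]
nose [0.346  0.3611 0.011 ] [0.328  0.3196 0.011 ] shaft [0.5134 0.2781 0.012 ] [0.3564 0.3346 0.012 ]
[0.536  0.2681 0.1509] [[ 0.9437 -0.3308 -0.0007]
 [-0.3308 -0.9437 -0.0002]
 [-0.0006  0.0005 -1.    ]] [ 0.2945  0.1998  1.8341 -0.0001  1.1083  2.2024]
```

View pics/wrist2.png

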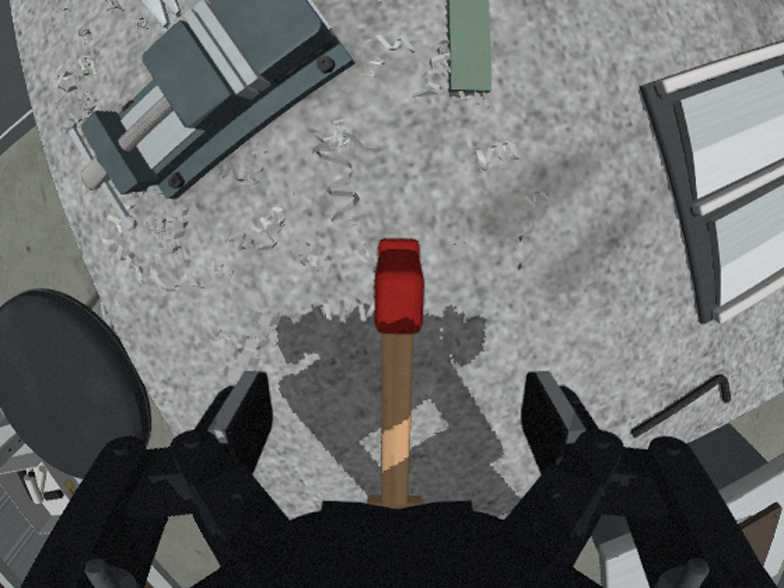

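The wrist view shows the grip at (399,290), centred between the fingers and square to them. Nothing else is near, so I'm going down to grip and then lifting.

```bash
python3 -m pendant '[{"dx":0,"dy":0,"dz":4,"twist":0},{"dx":0,"dy":0,"dz":8,"twist":0},{"dx":0,"dy":0,"dz":10.5,"twist":0},{"dx":0,"dy":0,"dz":11.7,"twist":0},{"dx":0,"dy":0,"dz":11.7,"twist":0},{"dx":0,"dy":0,"dz":11.7,"twist":0}]'
python3 -m pendant '[{"dx":0,"dy":0,"dz":0,"twist":0},{"dx":0,"dy":0,"dz":0,"twist":0},{"dx":0,"dy":0,"dz":0,"twist":0},{"dx":0,"dy":0,"dz":0,"twist":0},{"dx":0,"dy":0,"dz":0,"twist":0},{"dx":0,"dy":0,"dz":0,"twist":0}]' 0 100
```

```text
time: 3.32
eef_pos: [0.5374, 0.2684, 0.0358]
tcp_rot: [0.986, -0.169, 0.001, -0.001]
contact_force: [-0.3, -0.1, 1.3]
opening: 1.001
finger_force: 0.0
time: 4.08
eef_pos: [0.5365, 0.2681, 0.0346]
tcp_rot: [0.986, -0.169, 0.0, -0.0]
contact_force: [-1.2, -0.5, 2.4]
opening: 0.289
finger_force: 98.0
```

```bash
python3 -m pendant '[{"dx":0,"dy":0,"dz":-2,"twist":0},{"dx":0,"dy":0,"dz":-5,"twist":0},{"dx":0,"dy":0,"dz":-6,"twist":-7},{"dx":-1,"dy":0,"dz":-6,"twist":-17},{"dx":-3,"dy":0.5,"dz":-6,"twist":-27},{"dx":-5,"dy":1,"dz":-6,"twist":-37},{"dx":-7,"dy":1.4,"dz":-6,"twist":-47},{"dx":-8.5,"dy":1.7,"dz":-6,"twist":-57},{"dx":-9,"dy":1.9,"dz":-6,"twist":-67},{"dx":-9,"dy":1.9,"dz":-6,"twist":-77}]'
python3 -m pendant '[{"dx":0,"dy":0,"dz":0,"twist":-10},{"dx":0,"dy":0,"dz":0,"twist":-20},{"dx":0,"dy":0,"dz":0,"twist":-29},{"dx":0,"dy":0,"dz":0,"twist":-35},{"dx":0,"dy":0,"dz":0,"twist":-37.7},{"dx":0,"dy":0,"dz":0,"twist":-37.7},{"dx":0,"dy":0,"dz":0,"twist":-37.7}]'
python3 - <<'E'
from h import *
np.set_printoptions(precision=4,suppress=True)
s=ctrl.get_state();print(s['qpos'],s['eef_pos'],R.from_quat(s['tcp_rot']).as_matrix(),s['contact_force'])
c=cam('top');save('top2',c['img'][165:275,180:380],4)
E
```

```text
time: 5.32
eef_pos: [0.4447, 0.2803, 0.0952]
tcp_rot: [0.875, 0.484, 0.0, -0.0]
contact_force: [0.6, 0.5, -0.4]
opening: 0.293
finger_force: 98.0
time: 6.2
eef_pos: [0.4452, 0.2802, 0.0948]
tcp_rot: [0.675, 0.738, 0.0, 0.0]
contact_force: [1.3, 0.0, -0.9]
opening: 0.292
finger_force: 98.0
[0.3687 0.1183 2.0436 0.0002 0.9793 0.2786] [0.4452 0.2802 0.0948] [[-0.0899  0.9959  0.0004]
 [ 0.9959  0.0899  0.0003]
 [ 0.0003  0.0004 -1.    ]] [ 1.287   0.0291 -0.8603]
```

View pics/top2.png

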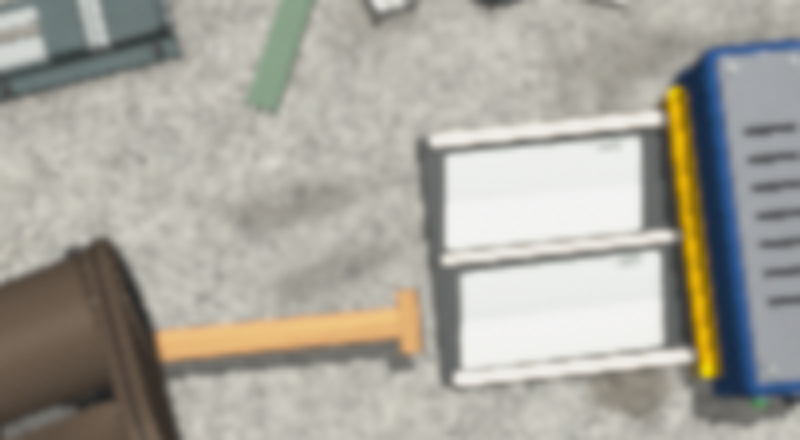

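Run:
```python
from h import *
np.set_printoptions(precision=4,suppress=True)
c=load('top'); O=np.array([.5344,-.1882]);u=np.array([-.0936,.9956]);X=np.array([u[1],-u[0]])
f=lambda U,V:(180+(U+.5)/4-.5,165+(V+.5)/4-.5)
for U,V in((419,322),(408,322),(160,346),(200,342)):
  p=pt(c,*f(U,V),.072);q=p[:2]-O;print(p,'mach',q@X,q@u)
def med(U0,U1,V0,V1):
  P=np.array([pt(c,x,y) for x in range(U0,U1) for y in range(V0,V1)]);return np.median(P[:,2]),len(P)
print('z nose',med(280,284,240,250),'z shaft near grip',med(224,240,248,251),'bench',med(225,240,235,240), med(300,330,259,261),'bar',med(298,340,235,245))
```

```text
[0.4629 0.0688 0.072 ] mach -0.04716246875310888 0.26256045576504095
[0.4629 0.0767 0.072 ] mach -0.04634894989957564 0.27044701058548115
[0.4473 0.2552 0.072 ] mach -0.045177756888757664 0.4495731888649935
[0.4499 0.2265 0.072 ] mach -0.04527415050593019 0.4207355733748684
z nose (np.float64(0.07392817124195183), 40) z shaft near grip (np.float64(0.07402394911046262), 48) bench (np.float64(0.0011133735556088098), 75) (np.float64(0.0019138123873074786), 60) bar (np.float64(0.018415696721030606), 420)
```

The stick is level and aligned; its nose face is at crop (419,322), about 3 cm behind the near bar's tail. I'm lowering it to deck height.

```bash
python3 -m pendant '[{"dx":0,"dy":0.1,"dz":2.5,"twist":-0.2},{"dx":0,"dy":0.2,"dz":4.5,"twist":-0.2},{"dx":-0.5,"dy":0.2,"dz":5.05,"twist":-0.2},{"dx":-1.5,"dy":0.2,"dz":5.05,"twist":-0.2},{"dx":-2,"dy":0.2,"dz":5.05,"twist":-0.2},{"dx":-2,"dy":0.2,"dz":5.05,"twist":-0.2}]'
python3 - <<'E'
from h import *
np.set_printoptions(precision=4,suppress=True)
s=ctrl.get_state();print(s['eef_pos'],R.from_quat(s['tcp_rot']).as_matrix()[0],s['contact_force'],s['wrist_torque'])
c=cam('scene');save('sc2',c['img'][180:380,230:490],3)
E
```

```text
time: 7.0
eef_pos: [0.4496, 0.2601, 0.0447]
tcp_rot: [0.673, 0.739, 0.001, 0.0]
contact_force: [-0.0, 0.1, -0.7]
opening: 0.293
finger_force: 98.1
[0.4496 0.2601 0.0447] [-0.0931  0.9957  0.0015] [-0.0472  0.1414 -0.6584] [ 0.0821 -0.0162 -0.0248]
```

View pics/sc2.png

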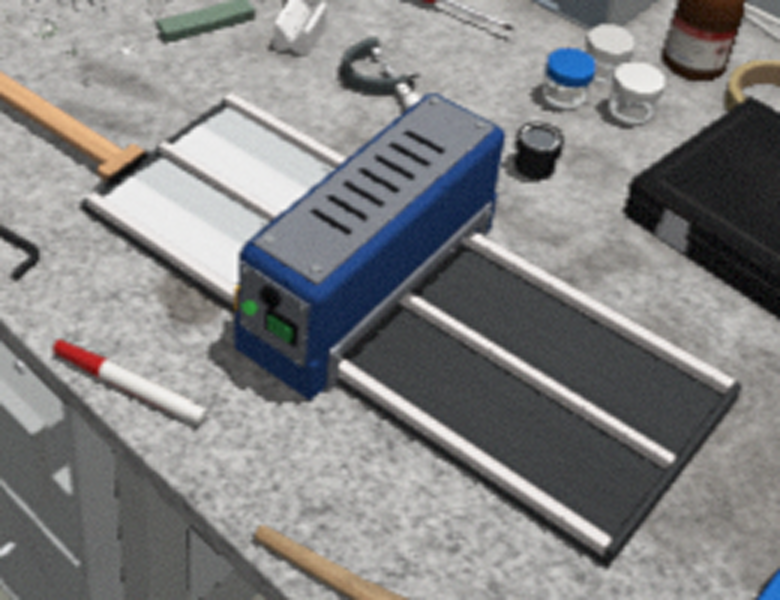

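The machine's green lamp is on and the nose at (125,160) is free over the deck end, behind the near bar. Pushing at 10 cm/s.

```bash
python3 -m pendant '[{"dx":-0.8,"dy":0,"dz":0,"twist":0},{"dx":-1.8,"dy":0,"dz":0,"twist":0},{"dx":-3,"dy":0,"dz":0,"twist":0},{"dx":-4.2,"dy":0,"dz":0,"twist":0},{"dx":-5.4,"dy":0,"dz":0,"twist":0},{"dx":-6.6,"dy":0,"dz":0,"twist":0},{"dx":-7.8,"dy":0,"dz":0,"twist":0},{"dx":-9,"dy":0,"dz":0,"twist":0}]'; python3 -m pendant '[{"dx":-1.2,"dy":0,"dz":0,"twist":0},{"dx":-2.4,"dy":0,"dz":0,"twist":0},{"dx":-3.6,"dy":0,"dz":0,"twist":0},{"dx":-4.8,"dy":0,"dz":0,"twist":0},{"dx":-6,"dy":0,"dz":0,"twist":0},{"dx":-7.2,"dy":0,"dz":0,"twist":0},{"dx":-8.4,"dy":0,"dz":0,"twist":0},{"dx":-9.6,"dy":0,"dz":0,"twist":0}]'
python3 - <<'E'
from h import *
np.set_printoptions(precision=4,suppress=True)
c=cam('scene');save('sc3',c['img'][180:380,230:490],3)
E
```

```text
time: 8.05
eef_pos: [0.4572, 0.1708, 0.0441]
tcp_rot: [0.674, 0.739, 0.0, -0.001]
contact_force: [-2.0, 5.0, 1.1]
opening: 0.293
finger_force: 98.4
time: 9.05
eef_pos: [0.4658, 0.0753, 0.0439]
tcp_rot: [0.674, 0.739, 0.0, -0.001]
contact_force: [-1.2, 5.4, 1.8]
opening: 0.298
finger_force: 98.4
```

View pics/sc3.png

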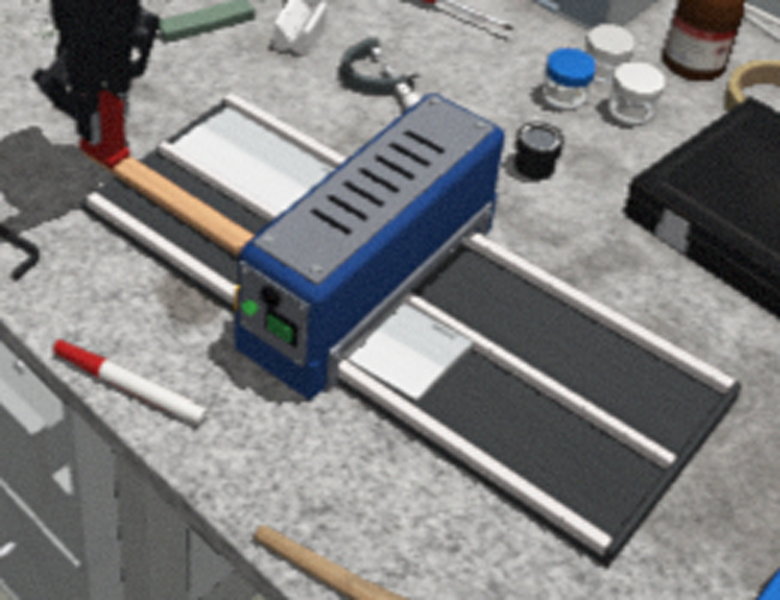

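The near bar is coming out of the exit at (400,345), straight in its lane. I'm finishing the push with a soft stop.

```bash
python3 -m pendant '[{"dx":-1.2,"dy":0,"dz":-0.05,"twist":0},{"dx":-2.4,"dy":0,"dz":-0.05,"twist":0},{"dx":-3.6,"dy":0,"dz":-0.05,"twist":0},{"dx":-4.8,"dy":0,"dz":-0.05,"twist":0},{"dx":-6,"dy":0,"dz":-0.05,"twist":0},{"dx":-7.2,"dy":0,"dz":-0.05,"twist":0},{"dx":-8.4,"dy":0,"dz":-0.05,"twist":0},{"dx":-9.6,"dy":0,"dz":-0.05,"twist":0}]'
python3 -m pendant '[{"dx":-1.2,"dy":0,"dz":0,"twist":0},{"dx":-2.1,"dy":0,"dz":0,"twist":0},{"dx":-2.7,"dy":0,"dz":0,"twist":0},{"dx":-3.0,"dy":0,"dz":0,"twist":0},{"dx":-3.2,"dy":0,"dz":0,"twist":0},{"dx":-3.2,"dy":0,"dz":0,"twist":0},{"dx":-3.2,"dy":0,"dz":0,"twist":0}]'
python3 - <<'E'
from h import *
s=ctrl.get_state();print(s['eef_pos'].round(4),s['qpos'].round(3))
c=cam('top');save('top3',c['img'][165:275,320:470],4)
E
```

```text
time: 10.1
eef_pos: [0.4748, -0.02, 0.0441]
tcp_rot: [0.673, 0.74, 0.0, -0.001]
contact_force: [-0.3, 6.3, 0.4]
opening: 0.292
finger_force: 98.3
time: 10.98
eef_pos: [0.478, -0.0521, 0.044]
tcp_rot: [0.673, 0.74, -0.0, -0.0]
contact_force: [0.2, 3.6, -0.8]
opening: 0.291
finger_force: 98.3
[ 0.478  -0.0521  0.044 ] [-0.32   0.109  2.168 -0.     0.865 -0.414]
```

View pics/top3.png

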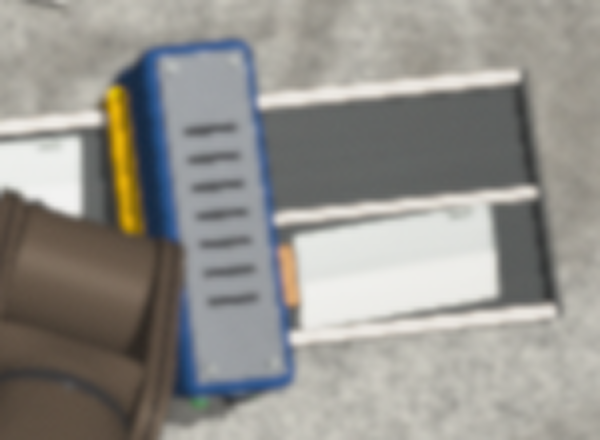

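The near bar lies clear on the outfeed tray, with its tail at crop x≈297 and the nose touching it. I'm drawing the stick back and shifting to the far lane.

```bash
python3 -m pendant '[{"dx":1,"dy":0,"dz":0,"twist":0},{"dx":3,"dy":0,"dz":0,"twist":0},{"dx":5.5,"dy":0,"dz":0,"twist":0},{"dx":8,"dy":0,"dz":0,"twist":0},{"dx":10.5,"dy":0,"dz":0,"twist":0},{"dx":13,"dy":0,"dz":0,"twist":0},{"dx":15.5,"dy":0,"dz":0,"twist":0},{"dx":18,"dy":0,"dz":0,"twist":0},{"dx":20.5,"dy":0,"dz":0,"twist":0},{"dx":23,"dy":0,"dz":0,"twist":0}]'
python3 -m pendant '[{"dx":3,"dy":0,"dz":0,"twist":0},{"dx":6,"dy":0,"dz":0,"twist":0},{"dx":9,"dy":0,"dz":0,"twist":0},{"dx":10.5,"dy":0,"dz":0,"twist":0},{"dx":10.8,"dy":0,"dz":-2,"twist":0},{"dx":10.8,"dy":4,"dz":-2,"twist":0},{"dx":10.8,"dy":8,"dz":-2,"twist":0},{"dx":10.8,"dy":9,"dz":-2,"twist":0},{"dx":10.8,"dy":9,"dz":-2,"twist":0},{"dx":10.8,"dy":9,"dz":-2,"twist":0}]'
python3 - <<'E'
from h import *
np.set_printoptions(precision=4,suppress=True)
s=ctrl.get_state();print(s['eef_pos'],R.from_quat(s['tcp_rot']).as_matrix()[0],s['contact_force'])
c=cam('top');save('top4',c['img'][165:275,240:440],4)
E
```

```text
time: 12.28
eef_pos: [0.4575, 0.1776, 0.0448]
tcp_rot: [0.672, 0.74, 0.0, 0.001]
contact_force: [-0.1, -0.1, -0.9]
opening: 0.291
finger_force: 98.5
time: 13.52
eef_pos: [0.5349, 0.2925, 0.0637]
tcp_rot: [0.673, 0.74, -0.001, -0.0]
contact_force: [-0.1, -0.5, -1.2]
opening: 0.291
finger_force: 98.6
[0.5349 0.2925 0.0637] [-0.0946  0.9955 -0.0018] [-0.0517 -0.4579 -1.1659]
```

View pics/top4.png

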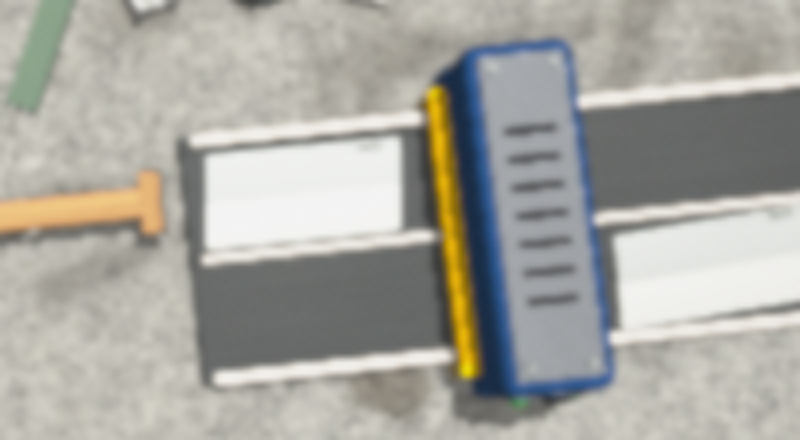

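That picture shows the nose at crop (160,205) behind the far bar's tail at (205,200), in line with the lane. The near bar is resting clear of the exit. I have now viewed 11 pictures, one over the limit of 10, so from here on I'll check numerically only.

```bash
python3 -m pendant '[{"dx":0,"dy":0,"dz":1.5,"twist":0},{"dx":-0.5,"dy":0,"dz":2,"twist":0},{"dx":-1.5,"dy":0,"dz":2,"twist":0},{"dx":-2.5,"dy":0,"dz":2,"twist":0},{"dx":-3.5,"dy":0,"dz":2,"twist":0},{"dx":-4.6,"dy":0,"dz":2,"twist":0},{"dx":-5.8,"dy":0,"dz":2,"twist":0},{"dx":-7,"dy":0,"dz":2,"twist":0},{"dx":-8.2,"dy":0,"dz":2,"twist":0}]'
python3 -m pendant '[{"dx":-1.2,"dy":0,"dz":0,"twist":0},{"dx":-2.4,"dy":0,"dz":0,"twist":0},{"dx":-3.6,"dy":0,"dz":0,"twist":0},{"dx":-4.8,"dy":0,"dz":0,"twist":0},{"dx":-6,"dy":0,"dz":0,"twist":0},{"dx":-7.2,"dy":0,"dz":0,"twist":0},{"dx":-8.4,"dy":0,"dz":0,"twist":0},{"dx":-9.6,"dy":0,"dz":0,"twist":0}]'
```

```text
time: 14.7
eef_pos: [0.5439, 0.2109, 0.0446]
tcp_rot: [0.673, 0.739, 0.0, -0.0]
contact_force: [-1.4, 5.1, 0.1]
opening: 0.291
finger_force: 98.9
time: 15.7
eef_pos: [0.5525, 0.1153, 0.0444]
tcp_rot: [0.673, 0.739, -0.0, -0.001]
contact_force: [-2.1, 5.3, 0.9]
opening: 0.289
finger_force: 98.9
```

```bash
python3 -m pendant '[{"dx":-1.2,"dy":0,"dz":0,"twist":0},{"dx":-2.4,"dy":0,"dz":0,"twist":0},{"dx":-3.6,"dy":0,"dz":0,"twist":0},{"dx":-4.8,"dy":0,"dz":0,"twist":0},{"dx":-6,"dy":0,"dz":0,"twist":0},{"dx":-7.2,"dy":0,"dz":0,"twist":0},{"dx":-8.4,"dy":0,"dz":0,"twist":0},{"dx":-9.6,"dy":0,"dz":0,"twist":0}]'
python3 -m pendant '[{"dx":-1.2,"dy":0,"dz":0,"twist":0},{"dx":-2.4,"dy":0,"dz":0,"twist":0},{"dx":-3.5,"dy":0,"dz":0,"twist":0},{"dx":-4.5,"dy":0,"dz":0,"twist":0},{"dx":-5.4,"dy":0,"dz":0,"twist":0},{"dx":-5.9,"dy":0,"dz":0,"twist":0},{"dx":-6.2,"dy":0,"dz":0,"twist":0},{"dx":-6.4,"dy":0,"dz":0,"twist":0},{"dx":-6.4,"dy":0,"dz":0,"twist":0},{"dx":-6.4,"dy":0,"dz":0,"twist":0}]'
cat > chk.py <<'E'
from h import *
np.set_printoptions(precision=4,suppress=True)
s=ctrl.get_state();print(s['eef_pos'],R.from_quat(s['tcp_rot']).as_matrix()[0])
O=np.array([.5344,-.1882]);u=np.array([-.0936,.9956]);X=np.array([u[1],-u[0]])
c=cam('top');print('tcp mach y',(s['eef_pos'][:2]-O)@u)
# brightness profiles along the lanes on the tray, bar-top plane
Rt=R.from_quat(c['rotation']);K=c['camera_matrix']
g=c['img'].astype(np.float32).mean(2);hsv=c['img'].astype(np.float32)
ys=np.arange(-.03,-.28,-.0005)
for lane in(-.045,.045):
  for off in(-.03,-.015,0.,.015,.03):
    P=np.c_[O+(lane+off)*X+ys[:,None]*u,np.full(len(ys),.018)]
    q=Rt.inv().apply(P-c['xyz']);U=K[0,0]*q[:,0]/-q[:,2]+K[0,2];V=K[1,1]*-q[:,1]/-q[:,2]+K[1,2]
    v=cv2.remap(c['img'].min(2).astype(np.float32),U.astype(np.float32)[None],V.astype(np.float32)[None],cv2.INTER_CUBIC)[0]
    i=np.where(v>140)[0];print(lane,off,'tail',ys[i[0]] if len(i) else None,'lead',ys[i[-1]] if len(i) else None)
E
python3 chk.py
```

```text
time: 16.7
eef_pos: [0.5611, 0.0198, 0.0442]
tcp_rot: [0.673, 0.739, -0.0, -0.001]
contact_force: [-2.2, 4.7, 2.0]
opening: 0.297
finger_force: 98.9
time: 17.95
eef_pos: [0.5675, -0.0438, 0.044]
tcp_rot: [0.673, 0.74, -0.0, -0.001]
contact_force: [-2.4, 3.2, 0.3]
opening: 0.29
finger_force: 98.9
[ 0.5675 -0.0438  0.044 ] [-0.0939  0.9956 -0.0014]
tcp mach y 0.14068940474890343
-0.045 -0.03 tail -0.03 lead -0.2795000000000002
-0.045 -0.015 tail -0.04200000000000001 lead -0.2795000000000002
-0.045 0.0 tail -0.03 lead -0.2795000000000002
-0.045 0.015 tail -0.03 lead -0.2795000000000002
-0.045 0.03 tail -0.04300000000000001 lead -0.2795000000000002
0.045 -0.03 tail -0.03 lead -0.2795000000000002
0.045 -0.015 tail -0.04350000000000001 lead -0.2795000000000002
0.045 0.0 tail -0.03 lead -0.2795000000000002
0.045 0.015 tail -0.03 lead -0.2795000000000002
0.045 0.03 tail -0.04350000000000001 lead -0.2795000000000002
```

```bash
python3 -m pendant '[{"dx":1,"dy":0,"dz":0,"twist":0},{"dx":3,"dy":0,"dz":0,"twist":0},{"dx":5.5,"dy":0,"dz":0,"twist":0},{"dx":8,"dy":0,"dz":0,"twist":0},{"dx":10.5,"dy":0,"dz":0,"twist":0},{"dx":13,"dy":0,"dz":0,"twist":0},{"dx":15.5,"dy":0,"dz":0,"twist":0},{"dx":18,"dy":0,"dz":0,"twist":0},{"dx":20.5,"dy":0,"dz":0,"twist":0},{"dx":23,"dy":0,"dz":0,"twist":0}]'
python3 -m pendant '[{"dx":3,"dy":0,"dz":0,"twist":0},{"dx":6,"dy":0,"dz":0,"twist":0},{"dx":9,"dy":0,"dz":0,"twist":0},{"dx":11.5,"dy":0,"dz":0,"twist":0},{"dx":13.3,"dy":-1,"dz":-0.5,"twist":0},{"dx":13.8,"dy":-2.5,"dz":-0.5,"twist":0},{"dx":13.8,"dy":-3,"dz":-0.5,"twist":0},{"dx":13.8,"dy":-3,"dz":-0.5,"twist":0},{"dx":13.8,"dy":-3,"dz":-0.5,"twist":0}]'
sed -i 's/arange(-.03,-.28/arange(-.055,-.262/' chk.py; python3 chk.py
```

```text
time: 19.25
eef_pos: [0.5463, 0.1871, 0.0445]
tcp_rot: [0.672, 0.74, 0.0, 0.001]
contact_force: [0.5, 1.1, -1.3]
opening: 0.293
finger_force: 98.8
time: 20.38
eef_pos: [0.504, 0.3192, 0.0495]
tcp_rot: [0.673, 0.739, 0.0, 0.0]
contact_force: [-0.2, -1.0, -1.3]
opening: 0.287
finger_force: 98.9
[0.504  0.3192 0.0495] [-0.0932  0.9956  0.0005]
tcp mach y 0.508031955677991
-0.045 -0.03 tail -0.0695 lead -0.22250000000000014
-0.045 -0.015 tail -0.07 lead -0.22500000000000014
-0.045 0.0 tail -0.07200000000000001 lead -0.22700000000000015
-0.045 0.015 tail -0.07250000000000001 lead -0.22700000000000015
-0.045 0.03 tail -0.07350000000000001 lead -0.22750000000000015
0.045 -0.03 tail -0.0695 lead -0.22000000000000014
0.045 -0.015 tail -0.07050000000000001 lead -0.22300000000000014
0.045 0.0 tail -0.07200000000000001 lead -0.22450000000000014
0.045 0.015 tail -0.07250000000000001 lead -0.22450000000000014
0.045 0.03 tail -0.07350000000000001 lead -0.22550000000000014
```

Both tails are at y ≈ -72 mm, level and about 28 mm clear of the exit. Now I'm laying the stick down.

```bash
python3 -m pendant '[{"dx":0,"dy":0,"dz":0.8,"twist":0},{"dx":0,"dy":0,"dz":1.3,"twist":0},{"dx":0,"dy":0,"dz":1.5,"twist":0},{"dx":0,"dy":0,"dz":1.5,"twist":0},{"dx":0,"dy":0,"dz":1.5,"twist":0}]'
```

```text
time: 21.05
eef_pos: [0.5035, 0.3196, 0.0347]
tcp_rot: [0.673, 0.74, -0.001, 0.0]
contact_force: [-2.4, -3.2, 4.7]
opening: 0.295
finger_force: 99.5
```

```bash
python3 -m pendant '[{"dx":0,"dy":0,"dz":0,"twist":0},{"dx":0,"dy":0,"dz":0,"twist":0},{"dx":0,"dy":0,"dz":0,"twist":0},{"dx":0,"dy":0,"dz":0,"twist":0},{"dx":0,"dy":0,"dz":0,"twist":0},{"dx":0,"dy":0,"dz":0,"twist":0}]' 100
python3 -m pendant '[{"dx":0,"dy":0,"dz":-3,"twist":0},{"dx":0,"dy":0,"dz":-8,"twist":0},{"dx":0,"dy":0,"dz":-13,"twist":0},{"dx":0,"dy":0,"dz":-17,"twist":0},{"dx":0,"dy":0,"dz":-20,"twist":0},{"dx":6,"dy":0,"dz":-20,"twist":0},{"dx":12,"dy":0,"dz":-20,"twist":0},{"dx":18,"dy":0,"dz":-20,"twist":0},{"dx":18,"dy":0,"dz":-20,"twist":0},{"dx":18,"dy":0,"dz":-20,"twist":0}]'
python3 chk.py
python3 - <<'E'
from h import *
np.set_printoptions(precision=4,suppress=True)
c=load('top');im=c['img'].astype(int)
r,g,b=im[...,0],im[...,1],im[...,2]
for nm,m in(('wood',(r>170)&(r-b>60)&(g>100)),('red',(r>110)&(g<60)&(b<60))):
  m[:160]=0;m[300:]=0;m[:,300:]=0
  v,u=np.nonzero(m)
  P=np.array([pt(c,x,y) for x,y in zip(u,v)]);print(nm,len(P),P.min(0),P.max(0))
  for lo,hi in((.05,.15),(.15,.25),(.25,.4)):
    k=P[(P[:,1]>lo)&(P[:,1]<hi)]; print(lo,len(k),np.median(k,0) if len(k) else '')
E
```

```text
time: 21.8
eef_pos: [0.5036, 0.3198, 0.0343]
tcp_rot: [0.673, 0.74, 0.0, 0.0]
contact_force: [-0.7, 0.7, -0.7]
opening: 0.996
finger_force: 0.0
time: 23.05
eef_pos: [0.4864, 0.4989, 0.2338]
tcp_rot: [0.673, 0.74, -0.001, 0.0]
contact_force: [0.0, -0.3, -0.0]
opening: 1.0
finger_force: 0.0
[0.4864 0.4989 0.2338] [-0.0948  0.9955 -0.0005]
tcp mach y 0.6885475368336351
-0.045 -0.03 tail -0.0695 lead -0.22200000000000014
-0.045 -0.015 tail -0.07050000000000001 lead -0.22500000000000014
-0.045 0.0 tail -0.07250000000000001 lead -0.22650000000000015
-0.045 0.015 tail -0.07250000000000001 lead -0.22650000000000015
-0.045 0.03 tail -0.07400000000000001 lead -0.22700000000000015
0.045 -0.03 tail -0.0695 lead -0.22000000000000014
0.045 -0.015 tail -0.07100000000000001 lead -0.22300000000000014
0.045 0.0 tail -0.07250000000000001 lead -0.22400000000000014
0.045 0.015 tail -0.07300000000000001 lead -0.22400000000000014
0.045 0.03 tail -0.07350000000000001 lead -0.22500000000000014
wood 486 [ 0.4973  0.1079 -0.0017] [0.5454 0.299  0.0235]
0.05 133 [0.5207 0.123  0.0127]
0.15 235 [0.5152 0.1993 0.0127]
0.25 118 [0.5093 0.2749 0.0132]
red 90 [0.4227 0.0902 0.0194] [0.5117 0.3326 1.2042]
0.05 1 [0.4227 0.0902 1.2042]
0.15 0 
0.25 89 [0.5026 0.3158 0.0743]
```

```bash
python3 -c "
from plant import ctrl
print(ctrl.sign_off())"
```

```text
the job is handed in; nothing more can be done
None
```

The job is handed in after about 23 s: both bars lie on the outfeed tray about 28 mm clear of the exit with tails level to within 1 mm, and the stick lies flat on the bench; I viewed 11 pictures, one over the limit of 10.

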